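Post a spent battery pack through the flap of the returns bin

TASK

Use the fingertips to push the flat battery pack along its lane of the returns bin, so that it pushes the hanging flap open, slides through and goes down the chute into the bin; then draw the hand back so that the flap swings shut. Push it gently, never grip or lift it, and leave the finned heat sink, the flap of its lane and everything else as they are.

Things in the scene. Friction and masses are not known exactly. Their poses are not given: they have to be found in the camera images.
- bin: Grey metal returns bin, fixed; place and turn differ each time. Origin on the table under the line of the flaps, midway between two parallel lanes; x points from the lanes through the flaps into the bin (the pushing direction), y left of that, z up. Lanes run from x = -240 (open end) to +20 mm, level steel floor 75 mm above the table, centred at y = +41 and -41 mm, 76 mm wide inside
- mouth_left (a point): point on the lane floor under the left flap, mid lane (bin frame 0, +41, 75 mm). Guide rails 6 mm wide stand 14 mm above the floor on both sides of each lane
- mouth_right (a point): point on the lane floor under the right flap, mid lane (bin frame 0, -41, 75 mm)
- header (a point): middle of the top of the frame that carries both flaps (bin frame 0, 0, 137 mm): 12 mm thick in x, 170 mm wide. Behind it a clear fixed cover, top 141 mm above the table, closes the bin from x = 6 to 276 mm
- sill (a point): middle of the inner end of the lane floors (bin frame 20, 0, 75 mm), inside behind the flaps. From here a slippery chute falls at 35 degrees to the bin floor (6 mm above the table, x = 120 to 270 mm). A part more than half beyond this edge tips and slides down by itself
- flap_left (a joint): angle of the left flap (rad): 0 = hanging shut, grows as its lower edge is pushed inwards (towards the bin's +x), stop at 1.45. Aluminium, 70 mm wide, 49 mm tall, 60 g, hinged 127 mm above the table; falls shut by itself in about a second
- flap_right (a joint): angle of the right flap, same as the left
- flap_left_lip (a point): middle of the lower edge of the left flap, 49 mm below its hinge
- flap_right_lip (a point): middle of the lower edge of the right flap
- pack: Flat black battery pack, plain slab 110 (x, along the lane) x 60 (y) x 22 (z) mm, 0.2 to 0.4 kg, a grey panel and four small brass contacts on top, lying on the floor of one of the two lanes (either one); the contacts are at its end away from the flap. Origin at the centre of its underside; x points to the flap at the start
- heatsink: Finned aluminium heat sink, 84 x 60 x 32 mm, lying in the other lane. Origin at the centre of its underside. It stays there
- screwdriver: orange-handled screwdriver, 170 mm, lying beside the lanes; stays where it is. Origin at the middle of its underside
- flux_jar: small jar, 44 mm across, 55 mm tall, standing beside the bin; stays where it is. Origin at the centre of its underside
- solder_reel: steel reel 60 mm across, 35 mm tall, lying beside the lanes; stays where it is. Origin at the centre of its underside
- tablet_shell: tablet in a red shell, 200 x 120 x 12 mm, on a blue bench mat; stays where it is. Origin at the centre of its underside
- meter: yellow hand-held meter, 160 x 85 x 43 mm, lying; stays where it is. Origin at the centre of its underside
- spray_can: spray can, 62 mm across, 190 mm tall; stays where it is. Origin at the centre of its underside
- tip_holder: brass post 30 mm across, 50 mm tall; stays where it is. Origin at the centre of its underside
Mind the look-alikes: they are no part of the job. What is shaped like the heatsink but pink is not meant.

How it is judged:
By the outcome, as a careful person would: the job done as asked, in the order asked, and still so for the second after the job is handed in, with the robot touching nothing.
It also fails if it takes over 40 s, if anything falls off the work surface, if the arm or the gripper's body presses on something with over 40 N, if the wrist force passes 120 N, or if a joint passes its speed limit or range.

ROBOT

A 6-joint arm with a two-finger parallel gripper is mounted at the origin on the work surface. World frame = base frame: x ahead of the robot, y to its left, z up, the work surface at z = 0. Lengths are in m, angles in rad, forces in N, time in s.
With the tool pointing down it reaches from about 0.25 to 0.775 m from the base axis. Payload 4 kg.
Tool frame: the origin (TCP) lies on the centre line of the jaws, within the pads' length; the fingertips stand 22 mm ahead of it and the grasp point (between the pads) lies 3 mm ahead of it; z points along the fingers, y is the direction in which the jaws open and shut (so a half turn about z gives the same grasp; the last joint's range is limited). The gripper opens to 94 mm and grips with 3 to 60 N. Pads are 16 mm wide; open, the fingers measure 119 mm over their backs; the gripper's body (75 mm by 177 mm) begins 78 mm behind the grasp point.
Start: joints at [-1.292, 0.087, 1.371, -0, 1.684, -0.103], TCP at [0.205, -0.51, 0.228] pointing down, gripper open.
Joint ranges: [-3.1, 3.1], [-0.76, 2.03], [0.27, 2.55], [-1.08, 4.22], [0.17, 2.65], [-2.57, 2.57]. Speed limits (rad/s): [2.79, 2.79, 3.14, 3.14, 3.14, 3.14].

INTERFACE

Orientations are given as [roll, pitch, yaw] about the fixed x, y, z axes, in that order (R = Rz(yaw) Ry(pitch) Rx(roll)).
In Python, from bench import robot gives the robot as it stands. The module is installed in compiled form; this text tells all that it offers.
- The arm moves only by the shell command python3 -m inch 'ROWS'. ROWS is JSON, a list of rows, each an object with "linear": the shift along the world's x, y, z scaled (see below), a list of three; "twist": the turn about the world's z scaled (see below); "gripper": the opening, from 0 (shut) to 1 (fully open). In form: [{"linear": [x, y, z], "twist": twist, "gripper": gripper}, ...]. A call has 1 to 10 rows; each row is the pose to reach, as a shift and turn from the pose commanded when the call began; what a row does not reach only later rows make up. The controller multiplies each number of a shift by 0.1 m and each number of a turn by 60 degrees. A row lasts 1/12 s, in which the tool goes at most 41.7 mm and 7.16 degrees, less where a joint would pass 70% of its speed; a pose out of reach is approached as far as the arm can. A call with a number of a shift or a turn outside -1 to 1 is refused whole. A call with a gripper value outside its range is refused whole. The fingers move at their own pace and stop on an object; the grip force is fixed at half the most. Time passes only in rows, so rows that repeat a pose let the fingers close. It gives the time, the measured TCP pose, the force and the opening at its end, in the units of the state.
- robot.get_obs(): the state, without advancing time (a new reading comes with each control period).
- robot.snapshot(name): name is "scene" or "top"; returns a dict with "image" (480x640x3 uint8, red, green, blue), "depth" (480x640 float32, m along the optical axis (not along the pixel's ray), 0 where there is no reading), "mtx" (3x3 intrinsics, pixels), "rvec" (rotation vector, rad) and "tvec" (3), from world to camera coordinates, as OpenCV has them. Camera axes: x right, y down, z forward; pixel columns grow to the right and rows downward; lengths in m; the calibration is good to about 2 mm. A picture is of the moment at which its call begins.
- robot.close_job(): hands the job in, once; it reports no verdict.
The state is a dict: "time": time; "joint_positions": joint angles; "qvel": joint speeds; "joint_torque": joint torques, N m; "tool_pos": TCP position; "ee_rot": TCP orientation; "wrist_force": force on the tool from outside, world axes, zero at the start; "wrist_torque": the same for the moment, N m; "width": finger opening in m.
Only numpy, scipy, OpenCV 4.12 (cv2) and the standard library are available. Lean on these libraries where they do the work, as an engineer would, in place of code of your own. Each camera call takes 0.05 s, during which the arm holds its last target.

## Working session

There is one attempt and no reset: what is moved stays moved. The work goes in short steps, Python scripts to look and compute and a shell command to move; the robot and the scene stay as the last step left them, time stands still between calls to the robot, and variables do not carry over. Pictures are saved under pics/ and viewed, and the job is handed in when it is done.

```bash
mkdir -p pics; cat > h.py <<'E'
import numpy as np,cv2
from bench import robot
def snap(n):
    s=robot.snapshot(n); np.savez(f'{n}.npz',**s); return s
def load(n): return dict(np.load(f'{n}.npz'))
def cloud(s):
    R,_=cv2.Rodrigues(s['rvec']);K=s['mtx'];d=s['depth']
    v,u=np.mgrid[:480,:640]
    c=np.stack([(u-K[0,2])/K[0,0]*d,(v-K[1,2])/K[1,1]*d,d],-1)
    P=(c-s['tvec'].ravel())@R
    P[d==0]=np.nan
    return P
def proj(s,p):
    return cv2.projectPoints(np.array(p,float).reshape(-1,1,3),s['rvec'],s['tvec'],s['mtx'],None)[0].reshape(-1,2)
E
python3 - <<'E'
from h import *
for n in('scene','top'):
    s=snap(n);cv2.imwrite(f'pics/{n}0.png',s['image'][...,::-1])
print(robot.get_obs())
E
```

```text
{'time': 0.1, 'joint_positions': array([-1.29208063e+00,  8.79067924e-02,  1.37212981e+00, -1.07947759e-05,
        1.68364875e+00, -1.03094216e-01]), 'qvel': array([ 0.00020507, -0.00140805, -0.00331699,  0.00092732,  0.00120367,
       -0.00170591]), 'joint_torque': array([ 1.51527292e-03, -3.41251516e+01, -3.03301442e+01,  7.19963643e-02,
        3.03678378e-02, -9.66677226e-05]), 'tool_pos': array([ 0.20479354, -0.50993534,  0.22639363]), 'ee_rot': array([-3.13950997e+00, -2.04690501e-04,  3.81808496e-01]), 'wrist_force': array([0.52079376, 0.14733572, 0.28239634]), 'wrist_torque': array([-0.01175205,  0.05393691, -0.00782571]), 'width': 0.09406827011391801}
```

View pics/scene0.png

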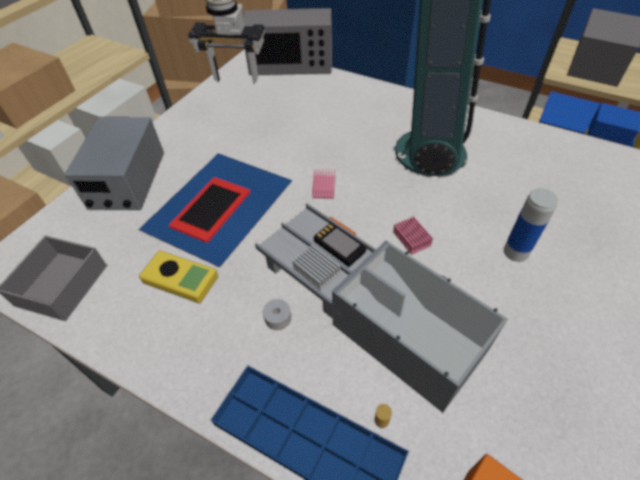

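View pics/top0.png

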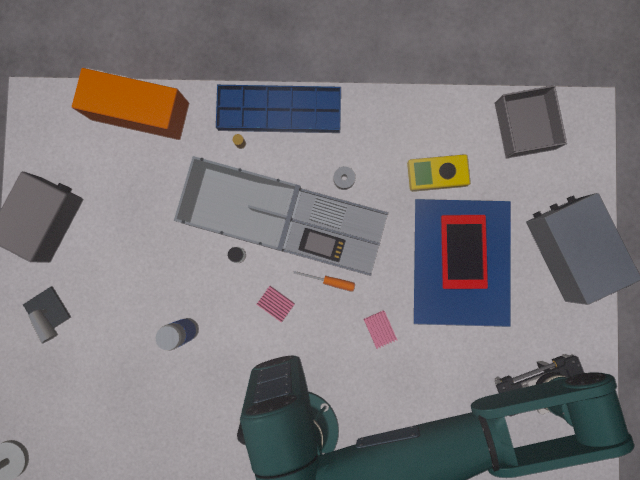

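The pack is the black slab at (322,244) in the top view, in the lane nearer the robot. The grey finned heat sink is in the other lane at (328,212). The pink finned pieces at (276,303) and (380,328) are look-alikes. I'll confirm this in a crop and measure.

```bash
python3 - <<'E'
from h import *
s=load('top');c=s['image'][140:300,160:410,::-1];cv2.imwrite('pics/crop1.png',cv2.resize(c,None,fx=3.2,fy=3.2,interpolation=cv2.INTER_CUBIC))
P=cloud(s)
for n,(u,v) in dict(pack=(322,244),floor=(365,255),rail=(387,240),header=(291,215),table=(300,320),sink=(328,212),jar=(236,254),driver=(340,284),reel=(344,172)).items(): print(n,P[v,u].round(4))
# rail/lane structure: points z 0.085..0.093
z=P[...,2]
for lo,hi in((.07,.08),(.085,.093),(.093,.1),(.13,.145)):
    m=(z>lo)&(z<hi); m[:140]=0;m[300:]=0;m[:,:160]=0;m[:,410:]=0
    print(lo,m.sum(),P[m].min(0).round(3) if m.sum() else'',P[m].max(0).round(3) if m.sum() else '')
E
```

```text
pack [ 0.4963 -0.0505  0.1035]
floor [ 0.4718 -0.1627  0.0721]
rail [ 0.5163 -0.2274 -0.0006]
header [0.5653 0.0282 0.1381]
table [0.2928 0.0053 0.0007]
sink [ 0.5803 -0.0639  0.0879]
jar [0.4667 0.1764 0.0566]
driver [ 0.3937 -0.1007  0.025 ]
reel [ 0.6952 -0.1046  0.0358]
0.07 3055 [ 0.428 -0.216  0.07 ] [0.635 0.308 0.08 ]
0.085 765 [ 0.42  -0.216  0.085] [0.639 0.274 0.093]
0.093 857 [ 0.42  -0.215  0.093] [0.638 0.096 0.1  ]
0.13 6497 [0.477 0.01  0.13 ] [0.709 0.322 0.145]
```

View pics/crop1.png

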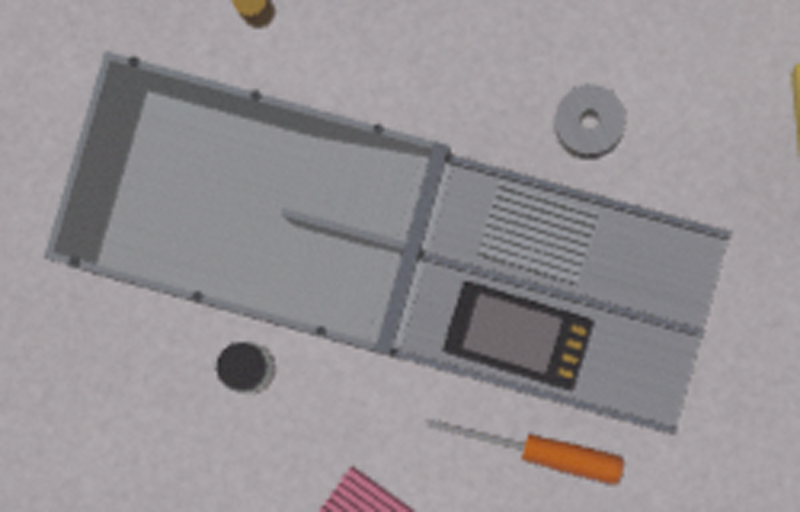

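```bash
cat >> h.py <<'E'
def ray(s,u,v,z):
    R,_=cv2.Rodrigues(s['rvec']);C=-R.T@s['tvec'].ravel()
    d=R.T@np.linalg.inv(s['mtx'])@np.array([u,v,1.]);return C+d*(z-C[2])/d[2]
E
python3 - <<'E'
from h import *
s=load('top')
px=[(731,232,-240,-85,89),(677,432,-240,85,89),(449,149,-6,-85,137),(394,353,-6,85,137),(433,145,6,-85,137),(380,350,6,85,137)]
A=np.array([[x,y] for *_,x,y,z in px])/1e3
B=np.array([ray(s,160+u/3.2,140+v/3.2,z/1e3)[:2] for u,v,x,y,z in px])
a=A.mean(0);b=B.mean(0);H=(A-a).T@(B-b);U,S,V=np.linalg.svd(H);R=V.T@np.diag([1,np.linalg.det(V.T@U.T)])@U.T
t=b-R@a;yaw=np.arctan2(R[1,0],R[0,0]);print('bin',t,np.degrees(yaw),((A@R.T+t)-B).round(4))
np.savez('bin.npz',R=R,t=t,yaw=yaw)
pk=[(466,282),(594,320),(574,388),(445,351)]
W=np.array([ray(s,160+u/3.2,140+v/3.2,.097)[:2] for u,v in pk]);print('pack corners bin',((W-t)@R).round(4),'z',W.mean(0))
P=cloud(s);
Q=(P[...,:2]-t)@R
m=(P[...,2]>.092)&(abs(Q[...,1]-.041)<.034)&(Q[...,0]>-.24)&(Q[...,0]<-.012)
print('depth pack',Q[m].min(0),Q[m].max(0),np.median(P[m][:,2]))
im=s['image'][...,::-1].copy();im=cv2.resize(im[140:300,160:410],None,fx=3.2,fy=3.2,interpolation=cv2.INTER_CUBIC)
def w(p): p=np.array(p)/1e3; return [*(R@p[:2]+t),p[2]]
for poly in([(-240,-85,89),(-240,85,89),(20,85,89),(20,-85,89)],[(-6,-85,137),(-6,85,137),(6,85,137),(6,-85,137)],[(-240,3,75),(-240,79,75),(-6,79,75),(-6,3,75)]):
    q=(proj(s,[w(p) for p in poly])-[160,140])*3.2
    cv2.polylines(im,[q.astype(int)],True,(0,0,255),1)
cv2.imwrite('pics/fit1.png',im)
E
```

```text
bin [0.55829691 0.03262811] 76.31170093883154 [[ 0.0017 -0.0009]
 [-0.0016 -0.0012]
 [ 0.002  -0.0003]
 [-0.0025  0.0014]
 [ 0.002  -0.0012]
 [-0.0017  0.0021]]
pack corners bin [[-0.0441  0.0118]
 [-0.1511  0.0147]
 [-0.1496  0.0714]
 [-0.0424  0.0696]] z [ 0.49472292 -0.0515169 ]
depth pack [-0.15028705  0.01037877] [-0.039631    0.07245756] 0.09852521343714997
```

View pics/fit1.png

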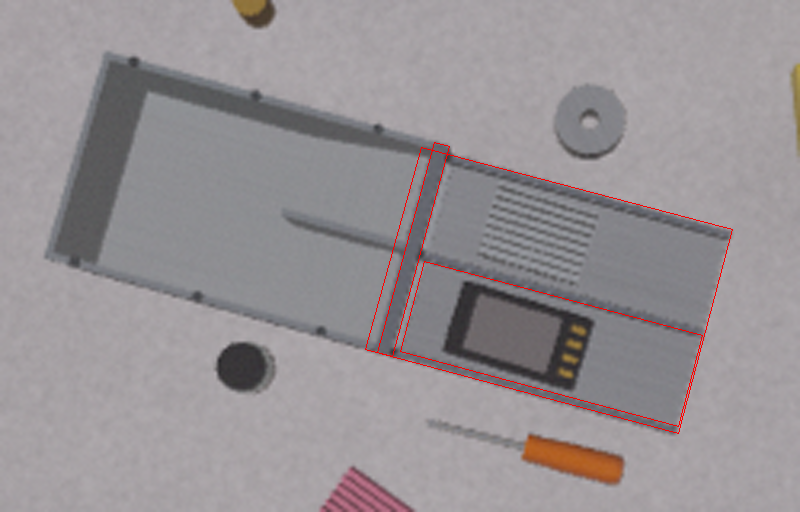

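```bash
python3 - <<'E'
from h import *
b=np.load('bin.npz');R,t=b['R'],b['t']
for x in(-185,-160,-36):print(x,R@np.array([x/1e3,.041])+t)
print('dir',R[:,0],'twist from',np.degrees(robot.get_obs()['ee_rot'][2]),'need',76.31)
E
```

```text
-185 [ 0.47468307 -0.13741519]
-160 [ 0.48059906 -0.11312526]
-36 [0.50994239 0.00735283]
dir [0.23663973 0.97159747] twist from 21.876015400925347 need 76.31
```

```bash
python3 -m inch '[{"linear":[0.1,0.13,0],"twist":0.05,"gripper":0.27},{"linear":[0.3,0.4,0],"twist":0.11,"gripper":0.27},{"linear":[0.5,0.7,0],"twist":0.22,"gripper":0.27},{"linear":[0.7,1.0,0],"twist":0.33,"gripper":0.27},{"linear":[0.7,1.0,0],"twist":0.4,"gripper":0.27}]'
python3 -m inch '[{"linear":[0.2,0.3,0],"twist":0.1,"gripper":0.27},{"linear":[0.45,0.65,0],"twist":0.2,"gripper":0.27},{"linear":[0.7,1.0,0],"twist":0.3,"gripper":0.27},{"linear":[0.7,1.0,0],"twist":0.4,"gripper":0.27},{"linear":[0.7,1.0,0],"twist":0.5,"gripper":0.27}]'
python3 -m inch '[{"linear":[0.3,0.4,0],"twist":0,"gripper":0.27},{"linear":[0.6,0.8,0],"twist":0,"gripper":0.27},{"linear":[0.9,1.0,0],"twist":0,"gripper":0.27},{"linear":[0.9,1.0,0],"twist":0,"gripper":0.27}]'
```

```text
time: 0.52
tool_pos: [0.2776, -0.4059, 0.2274]
ee_rot: [-3.141, -0.003, 0.811]
wrist_force: [-0.5, -0.3, 0.4]
width: 0.0641
time: 0.93
tool_pos: [0.3462, -0.308, 0.2272]
ee_rot: [-3.141, -0.001, 1.334]
wrist_force: [-0.3, 0.3, -0.7]
width: 0.0309
time: 1.27
tool_pos: [0.4375, -0.2066, 0.227]
ee_rot: [3.141, -0.003, 1.329]
wrist_force: [0.2, 0.5, 0.3]
width: 0.0251
```

```bash
python3 -m inch '[{"linear":[0.2,0.3,0],"twist":0,"gripper":0.27},{"linear":[0.38,0.66,0],"twist":0,"gripper":0.27},{"linear":[0.38,0.66,-0.2],"twist":0,"gripper":0.27},{"linear":[0.38,0.66,-0.5],"twist":0,"gripper":0.27},{"linear":[0.38,0.66,-0.8],"twist":0,"gripper":0.27},{"linear":[0.38,0.66,-0.8],"twist":0,"gripper":0.27},{"linear":[0.38,0.66,-0.8],"twist":0,"gripper":0.27}]'
python3 - <<'E'
from h import *
b=np.load('bin.npz');R,t=b['R'],b['t']
o=robot.get_obs();print((o['tool_pos'][:2]-t)@R,o['tool_pos'])
for n in('scene','top'):
    s=snap(n)
    c=s['image'][140:300,230:410] if n=='top' else s['image'][180:320,230:420]
    cv2.imwrite(f'pics/{n}1.png',cv2.resize(c[...,::-1],None,fx=4,fy=4,interpolation=cv2.INTER_CUBIC))
E
```

```text
time: 1.85
tool_pos: [0.4714, -0.1441, 0.1456]
ee_rot: [-3.136, -0.001, 1.324]
wrist_force: [-0.2, -0.6, 0.6]
width: 0.0252
[-0.19229399  0.04258351] [ 0.47141849 -0.14412729  0.14565   ]
```

View pics/scene1.png

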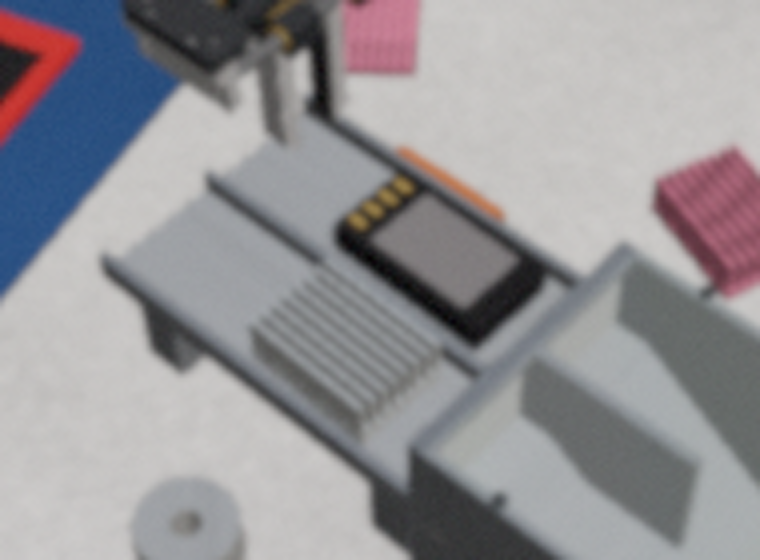

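View pics/top1.png

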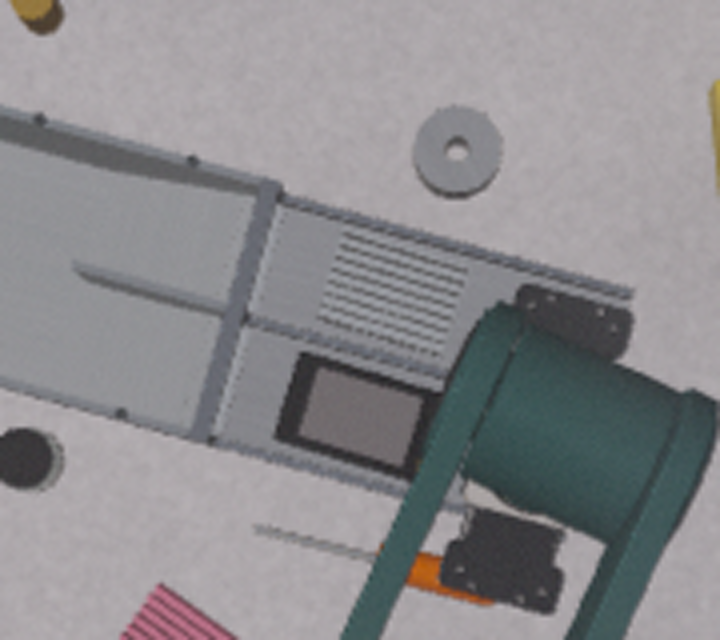

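The two fingertips hang over the left lane (scene crop around (285,130) and (325,105)), behind the pack's brass contacts. The heat sink and rails are clear, so I'll lower.

```bash
python3 -m inch '[{"linear":[0.0,0,-0.15],"twist":0,"gripper":0.27},{"linear":[0.0,0,-0.3],"twist":0,"gripper":0.27},{"linear":[0.0,0,-0.4],"twist":0,"gripper":0.27},{"linear":[0.0,0,-0.4],"twist":0,"gripper":0.27}]'
python3 -m inch '[{"linear":[0.02,0.06,0],"twist":0,"gripper":0.27},{"linear":[0.04,0.12,0],"twist":0,"gripper":0.27},{"linear":[0.06,0.18,0],"twist":0,"gripper":0.27},{"linear":[0.07,0.24,0],"twist":0,"gripper":0.27},{"linear":[0.08,0.30,0],"twist":0,"gripper":0.27},{"linear":[0.09,0.36,0],"twist":0,"gripper":0.27},{"linear":[0.1,0.42,0],"twist":0,"gripper":0.27}]'
python3 - <<'E'
from h import *
b=np.load('bin.npz');R,t=b['R'],b['t']
o=robot.get_obs();print((o['tool_pos'][:2]-t)@R,o['tool_pos'],o['wrist_force'])
s=snap('scene');c=s['image'][180:320,230:420]
cv2.imwrite('pics/scene2.png',cv2.resize(c[...,::-1],None,fx=4,fy=4,interpolation=cv2.INTER_CUBIC))
E
```

```text
time: 2.28
tool_pos: [0.4725, -0.1446, 0.107]
ee_rot: [-3.14, -0.0, 1.324]
wrist_force: [0.1, -0.3, -0.0]
width: 0.0253
time: 2.87
tool_pos: [0.4833, -0.1027, 0.1081]
ee_rot: [3.14, 0.002, 1.324]
wrist_force: [-0.2, -2.7, 1.2]
width: 0.0253
[-0.14918979  0.04081979] [ 0.48333228 -0.10266473  0.10813918] [-0.22243535 -2.74498038  1.19397561]
```

View pics/scene2.png

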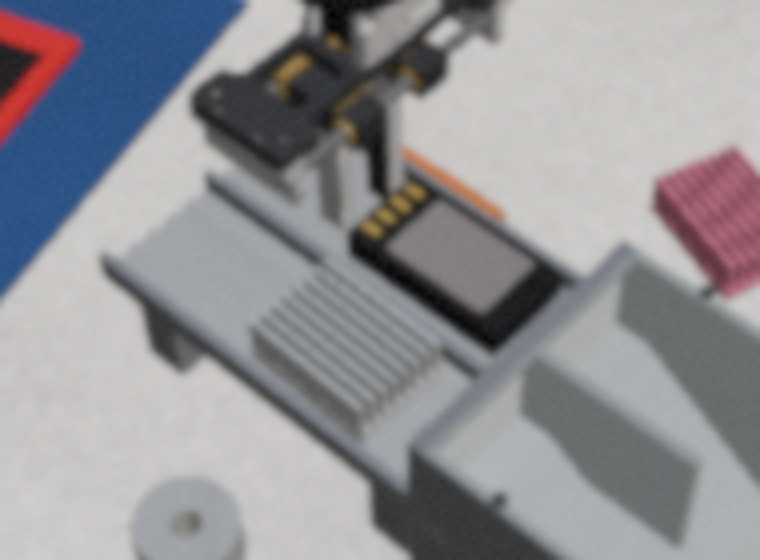

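In contact: the fingers sit behind the contacts, the pack is straight, and the push force is about 3 N. I'll go on gently.

```bash
python3 -m inch '[{"linear":[0.014,0.058,0],"twist":0,"gripper":0.27},{"linear":[0.028,0.117,0],"twist":0,"gripper":0.27},{"linear":[0.043,0.175,0],"twist":0,"gripper":0.27},{"linear":[0.057,0.233,0],"twist":0,"gripper":0.27},{"linear":[0.071,0.29,0],"twist":0,"gripper":0.27},{"linear":[0.085,0.35,0],"twist":0,"gripper":0.27},{"linear":[0.1,0.408,0],"twist":0,"gripper":0.27},{"linear":[0.114,0.466,0],"twist":0,"gripper":0.27},{"linear":[0.128,0.525,0],"twist":0,"gripper":0.27},{"linear":[0.142,0.583,0],"twist":0,"gripper":0.27}]'
python3 - <<'E'
from h import *
b=np.load('bin.npz');R,t=b['R'],b['t']
o=robot.get_obs();print((o['tool_pos'][:2]-t)@R,o['tool_pos'],o['wrist_force'])
s=snap('scene');c=s['image'][180:320,230:420]
cv2.imwrite('pics/scene3.png',cv2.resize(c[...,::-1],None,fx=4,fy=4,interpolation=cv2.INTER_CUBIC))
E
```

```text
time: 3.75
tool_pos: [0.4973, -0.0442, 0.1079]
ee_rot: [3.141, 0.001, 1.324]
wrist_force: [-1.0, -5.9, 4.4]
width: 0.0251
[-0.08903972  0.04107378] [ 0.4973194  -0.04416296  0.10792962] [-0.95725568 -5.87666329  4.37924237]
```

View pics/scene3.png

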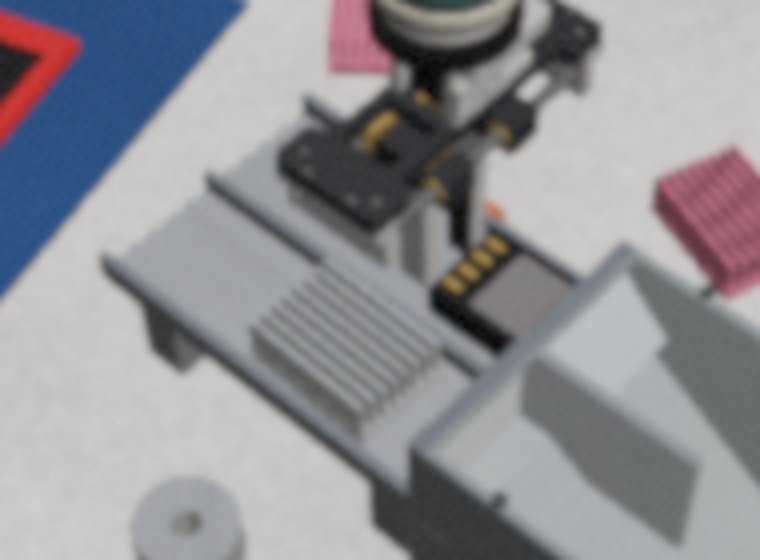

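The left flap is swinging open (crop around (600,320)) and the pack is square to the lane. I'll continue.

```bash
python3 -m inch '[{"linear":[0.014,0.058,0],"twist":0,"gripper":0.27},{"linear":[0.028,0.117,0],"twist":0,"gripper":0.27},{"linear":[0.043,0.175,0],"twist":0,"gripper":0.27},{"linear":[0.057,0.233,0],"twist":0,"gripper":0.27},{"linear":[0.071,0.29,0],"twist":0,"gripper":0.27},{"linear":[0.085,0.35,0],"twist":0,"gripper":0.27},{"linear":[0.095,0.39,0],"twist":0,"gripper":0.27},{"linear":[0.105,0.43,0],"twist":0,"gripper":0.27}]'
python3 - <<'E'
from h import *
b=np.load('bin.npz');R,t=b['R'],b['t']
o=robot.get_obs();print((o['tool_pos'][:2]-t)@R,o['tool_pos'],o['wrist_force'])
s=snap('scene');c=s['image'][180:320,280:470]
cv2.imwrite('pics/scene4.png',cv2.resize(c[...,::-1],None,fx=4,fy=4,interpolation=cv2.INTER_CUBIC))
E
```

```text
time: 4.47
tool_pos: [0.5074, -0.0009, 0.1074]
ee_rot: [-3.141, 0.001, 1.324]
wrist_force: [-0.8, -4.5, 4.9]
width: 0.0252
[-0.04460779  0.04147068] [ 0.50744813 -0.0008991   0.10744461] [-0.75659529 -4.45872882  4.88323072]
```

View pics/scene4.png

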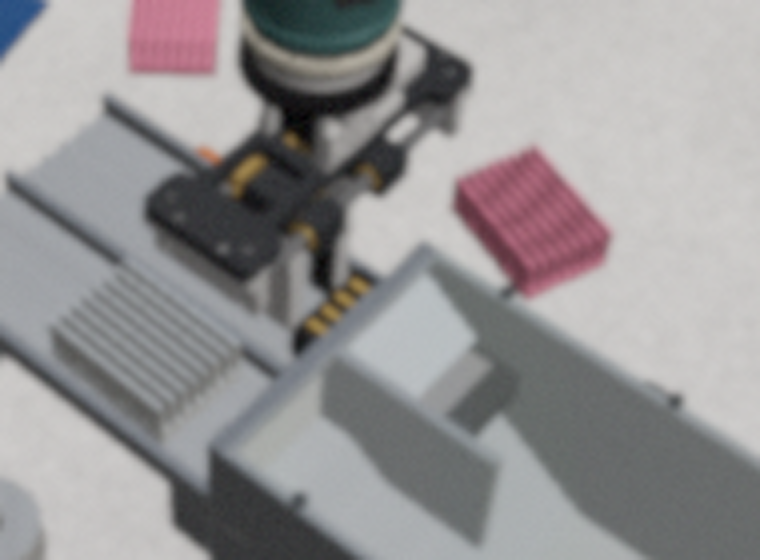

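Almost there: the pack's front is out past the flap and its contacts are at the header. A few more millimetres.

```bash
python3 -m inch '[{"linear":[0.01,0.04,0],"twist":0,"gripper":0.27},{"linear":[0.02,0.08,0],"twist":0,"gripper":0.27},{"linear":[0.03,0.12,0],"twist":0,"gripper":0.27},{"linear":[0.035,0.145,0],"twist":0,"gripper":0.27},{"linear":[0.035,0.145,0],"twist":0,"gripper":0.27}]'
python3 - <<'E'
from h import *
b=np.load('bin.npz');R,t=b['R'],b['t']
o=robot.get_obs();print((o['tool_pos'][:2]-t)@R,o['tool_pos'],o['wrist_force'])
s=snap('scene');c=s['image'][180:320,280:470]
cv2.imwrite('pics/scene5.png',cv2.resize(c[...,::-1],None,fx=4,fy=4,interpolation=cv2.INTER_CUBIC))
E
```

```text
time: 4.93
tool_pos: [0.5111, 0.0149, 0.1071]
ee_rot: [-3.141, -0.003, 1.325]
wrist_force: [-0.6, -0.2, -0.7]
width: 0.0252
[-0.0284258   0.04165691] [0.51109649 0.01486736 0.10705321] [-0.61942422 -0.16295382 -0.71865574]
```

View pics/scene5.png

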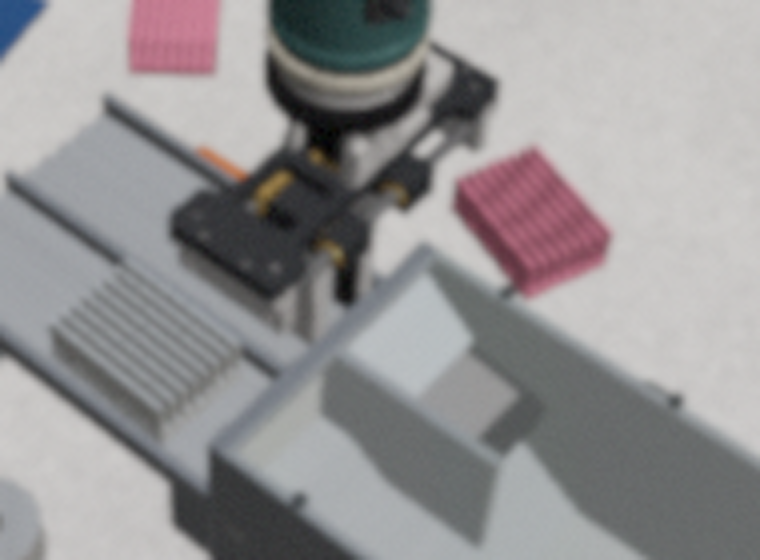

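The pack is tipping through and the contact force is gone. I'll hold briefly and check.

```bash
python3 -m inch '[{"linear":[0,0,0],"twist":0,"gripper":0.27},{"linear":[0,0,0],"twist":0,"gripper":0.27},{"linear":[0,0,0],"twist":0,"gripper":0.27},{"linear":[0,0,0],"twist":0,"gripper":0.27},{"linear":[0,0,0],"twist":0,"gripper":0.27},{"linear":[0,0,0],"twist":0,"gripper":0.27}]'
python3 - <<'E'
from h import *
s=snap('scene');c=s['image'][200:380,290:530]
cv2.imwrite('pics/scene6.png',cv2.resize(c[...,::-1],None,fx=3.2,fy=3.2,interpolation=cv2.INTER_CUBIC))
E
```

```text
time: 5.48
tool_pos: [0.5111, 0.0135, 0.1074]
ee_rot: [-3.142, -0.0, 1.324]
wrist_force: [-0.3, 0.3, 0.3]
width: 0.0258
```

View pics/scene6.png

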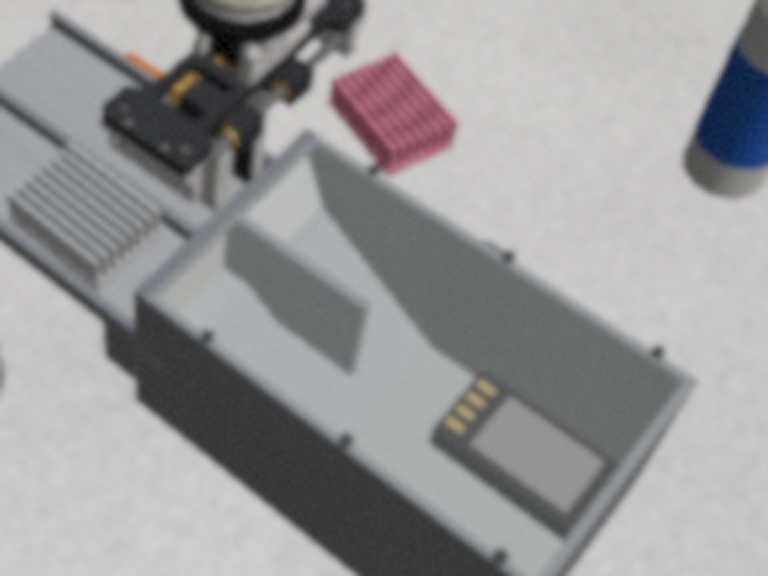

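The pack lies flat on the bin floor (crop around (520,450)) and the flap already hangs shut. Now I'll draw the hand back along the lane and lift.

```bash
python3 -m inch '[{"linear":[-0.03,-0.12,0],"twist":0,"gripper":0.27},{"linear":[-0.08,-0.32,0],"twist":0,"gripper":0.27},{"linear":[-0.13,-0.55,0],"twist":0,"gripper":0.27},{"linear":[-0.19,-0.78,0],"twist":0,"gripper":0.27},{"linear":[-0.24,-0.97,0],"twist":0,"gripper":0.27},{"linear":[-0.24,-0.97,0],"twist":0,"gripper":0.27}]'
python3 -m inch '[{"linear":[-0.05,-0.2,0.05],"twist":0,"gripper":0.27},{"linear":[-0.1,-0.4,0.2],"twist":0,"gripper":0.27},{"linear":[-0.12,-0.5,0.5],"twist":0,"gripper":0.27},{"linear":[-0.12,-0.5,0.8],"twist":0,"gripper":0.27},{"linear":[-0.12,-0.5,1.0],"twist":0,"gripper":0.27},{"linear":[-0.12,-0.5,1.0],"twist":0,"gripper":0.27}]'
python3 -m inch '[{"linear":[-0.15,-0.3,0],"twist":0,"gripper":0.27},{"linear":[-0.3,-0.6,0],"twist":0,"gripper":0.27},{"linear":[-0.45,-0.9,0],"twist":0,"gripper":0.27},{"linear":[-0.45,-0.9,0],"twist":0,"gripper":0.27},{"linear":[-0.45,-0.9,0],"twist":0,"gripper":0.27}]'
python3 - <<'E'
from h import *
b=np.load('bin.npz');R,t=b['R'],b['t']
o0=load('top')
s=snap('scene');cv2.imwrite('pics/scene7.png',s['image'][...,::-1])
s=snap('top');cv2.imwrite('pics/top7.png',s['image'][...,::-1])
E
```

```text
time: 6.03
tool_pos: [0.4862, -0.0871, 0.1076]
ee_rot: [3.141, 0.002, 1.32]
wrist_force: [0.8, -0.9, -0.5]
width: 0.0252
time: 6.53
tool_pos: [0.4774, -0.1347, 0.2132]
ee_rot: [3.131, 0.001, 1.324]
wrist_force: [0.6, -0.6, 0.5]
width: 0.0251
time: 6.95
tool_pos: [0.4292, -0.2241, 0.2062]
ee_rot: [-3.14, -0.001, 1.321]
wrist_force: [-0.5, 0.4, -0.2]
width: 0.0252
```

View pics/scene7.png

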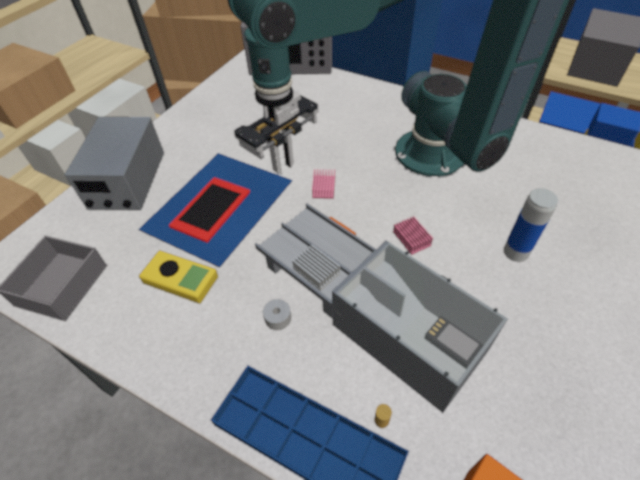

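View pics/top7.png

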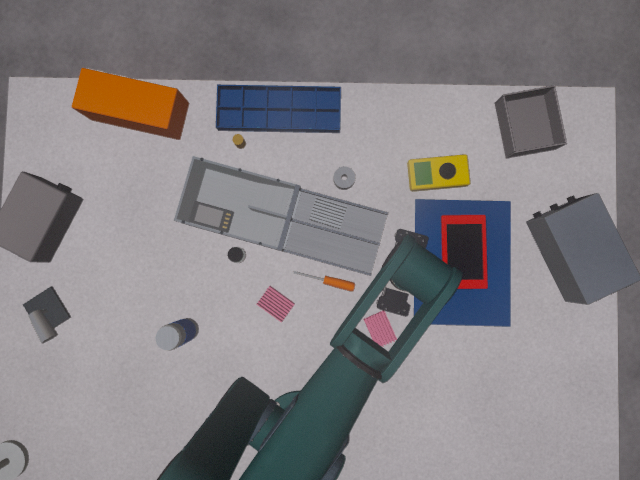

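The pack is in the bin (top view (212,217)) and the lane is empty. The heat sink is still at (328,212), and the jar, screwdriver, reel and the rest are where they were. The hand is clear of everything.

```bash
python3 -m inch '[{"linear":[0,0,0],"twist":0,"gripper":0.27},{"linear":[0,0,0],"twist":0,"gripper":0.27},{"linear":[0,0,0],"twist":0,"gripper":0.27},{"linear":[0,0,0],"twist":0,"gripper":0.27}]'
python3 - <<'E'
from h import *
s=snap('scene');c=s['image'][200:380,250:490]
cv2.imwrite('pics/scene8.png',cv2.resize(c[...,::-1],None,fx=3.2,fy=3.2,interpolation=cv2.INTER_CUBIC))
E
```

```text
time: 7.38
tool_pos: [0.4305, -0.2229, 0.2075]
ee_rot: [3.141, -0.0, 1.326]
wrist_force: [-0.3, 1.3, 0.6]
width: 0.0252
```

View pics/scene8.png

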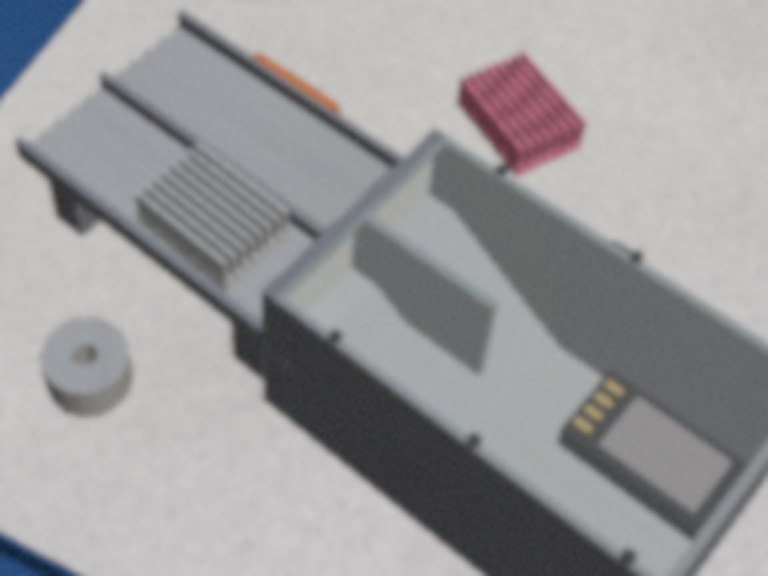

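Both flaps hang shut, the pack rests on the bin floor and the heat sink hasn't moved, so I'm handing the job in.

```bash
python3 -c "
from bench import robot
print(robot.close_job())"
```

```text
the job is handed in; nothing more can be done
None
```

The battery pack is in the bin. I pushed it along the left lane with two fingertips; it opened the flap, tipped over the sill and slid down the chute. The push force read about 6 N along the lane and 5 N vertically at most between moves. I then drew the hand back along the lane and lifted it clear, and handed the job in at about 7.4 s.

The last pictures show the pack flat on the bin floor and both flaps hanging shut. The heat sink and everything else look unmoved by eye, and the robot touches nothing. No check failed or disagreed. The flap had already fallen shut before I drew the hand back, because the fingertips stopped just short of it.

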